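# Timer off its keyhole rail and into the charging cradle

## Task

Take the white timer down from the rail: it hangs by two keyhole slots, so slide it up until the studs are at the wide ends and draw it forward off them. Lay it on its back on the bench and let go, then take it again across its body and fit it in the grey charging cradle, face up: tongue under the hood at a tilt first, then swing the other end down until it lies flat and fully home. Never let go of the timer in mid-air, and leave the other things where they are.

Things in the scene. Friction and masses are not known exactly. Their poses are not given: they have to be found in the camera images.
- timer: White bench timer, 130 long, 66 high, 32 thick (mm), about 0.25 kg; dark display and three round keys on its face. Origin: middle of its back. x along the length, y to its upper edge, z out of its face (face at z=32). Hung, it faces the robot's side of the rail (rail -x), y up, tongue end to rail +y, its top edge 175 above the bench and 22 above the rail's bar. Its back plate is 4 thick, hollow for 10 behind.
- keyhole (a point): Middle of the wide end of one of the two keyholes in the timer's back, on the back surface at x=-30, y=-8 (mm); the other is at x=+30. Axes as the timer's. The wide end is 18 x 18; out of its upper side (timer y=1) a slot 9 wide runs up to y=11. Hung, the studs stand at the slot's top (y=8): raise the timer 16 to bring them to the middle (13.5 to 18.5 lets the heads out; at 22 it strikes the studs).
- tongue (a point): Middle of the end of the timer's grey charging tongue, on its underside (timer x=-77, y=0, z=0 mm). Axes as the timer's. The tongue is a flat tab sticking 12 out of the timer's x=-65 end, 44 wide (y -22..22) and 8 thick (z 0..8), level with the timer's back.
- rail: Fixed steel rail 370 mm long on two posts. Origin: on the bench under the middle of the bar's front face; x to the back, away from the hung things, y along the rail, z up (mm). Bar: z 128..153, x 0..8. Posts: y=-185 and 185, x 8..22, 158 high, on feet 90 x 50 x 8. The timer hangs in front of it on one pair of studs, a pocket on the other pair; which is where changes.
- stud (a point): One of the four headed studs on the rail's front, at its root on the bar's face: rail y=-115, height 150 mm; the others at y=-55, 55 and 115. Axes as the rail's. Shank 6 mm thick, head 13 mm across and 3 mm thick, 5.6 mm clear of the bar, so a stud stands 8.6 mm out towards rail -x. Studs -115 and -55 are one pair, 55 and 115 the other.
- seat (a point): Seat of the grey charging cradle (fixed; base 170 x 84, 12 high, mm): where the timer's origin lies when home, on top of the base, the timer's axes along the point's (face up, z up). A stop 9 high stands at x=68..73. Corner fences 9 high, inner faces at y=-35.5 and 35.5, stand at x 53..67 and -63..-49; between them the sides are open for fingers. The timer then stands 44 above the bench.
- hood (a point): Mouth of the cradle's hood, on the seat's surface at seat x=-70 mm; axes as the seat's, the hood lies to -x. Roof 12 to 17 mm above the seat and 19 mm long; inside 52 mm wide, ending at a wall 9 mm in (seat x=-79). The tongue reaches 7 mm under the roof. Stop and roof bar a level entry: the tongue goes in with the timer's other end raised 6 to 14 degrees, then that end swings down.
- bowl: bystander: dark mixing bowl, 124 mm across, 75 mm high; origin under its middle
- spatula: bystander: spatula 200 mm long lying flat; origin under its middle
- cast: bystander: plaster dental cast about 68 mm square, 38 mm high, behind the rail; origin under its middle
- impression_tray: bystander: steel impression tray about 110 mm long with its handle, 20 mm high; origin under its bowl
- beaker: bystander: clear measuring cup, 66 mm across, 85 mm high; origin under its middle
- pocket: bystander: aluminium pocket 100 x 66 mm, 50 mm deep, with two wooden spatula handles standing up out of it (to 33 mm above its back plate), hung on the rail by the same keyholes; origin and axes as the timer's
There are look-alikes about, which are no part of the job. What is shaped like the part that bears seat but orange is not meant. Leave any orange look-alike of the timer alone.

How it is judged:
On the way, in this order (a step that is already met when the one before it is completed fails the run):
1. the timer is off the studs, clear in front of the rail (x of timer in the frame of rail below -0.03 m), for 0.1 s.
2. the timer lies on its back on the bench, let go and at rest (angle between timer's own z axis and vertical below 0.06 rad and height (world z) of timer below 0.004 m and contact force between the fingers and timer below 0.1 N and linear speed of timer below 0.02 m/s), for 0.2 s.
At the end, for the whole second after the job is handed in: The timer lies face up and level (within 2 degrees) in the cradle, its tongue under the hood: its origin within 5 mm of the seat point along the cradle, 6 mm across it and 3 mm in height, turned at most 4.5 degrees from it, released and at rest (x of timer in the frame of seat between -0.005 and 0.005 m and y of timer in the frame of seat between -0.006 and 0.006 m and z of timer in the frame of seat between -0.003 and 0.003 m and angle between timer's own z axis and vertical below 0.04 rad and angle between the x axis of timer and the x axis of seat, either way round below 0.08 rad and linear speed of timer below 0.02 m/s); the robot touches nothing.
It fails at once if the timer is let go in mid-air (origin higher than 60 mm, off the rail, no finger on it) (height (world z) of timer above 0.06 m and x of timer in the frame of rail below -0.03 m and contact force between the fingers and timer below 0.05 N).
It fails at once if one of the other things (bowl, spatula, cast, impression tray, beaker) is moved more than 30 mm (distance of any of bowl, spatula, cast, impression_tray, beaker from where it was at the start of the episode above 0.03 m).
It fails at once if the hung pocket is moved more than 20 mm (distance of pocket from where it was at the start of the episode above 0.02 m).
It also fails if it takes over 51 s, if anything falls off the work surface, if the arm or the gripper's body presses on something with over 40 N, if the wrist force passes 120 N, or if a joint passes its speed limit or range.

## Robot

A 6-joint arm with a two-finger parallel gripper is mounted at the origin on the work surface. World frame = base frame: x ahead of the robot, y to its left, z up, the work surface at z = 0. Lengths are in m, angles in rad, forces in N, time in s.
With the tool pointing down it reaches from about 0.35 to 0.975 m from the base axis. Payload 4.9 kg.
Tool frame: the origin (TCP) lies on the centre line of the jaws, within the pads' length; the fingertips stand 8 mm ahead of it and the grasp point (between the pads) lies 11 mm behind it; z points along the fingers, y is the direction in which the jaws open and shut (so a half turn about z gives the same grasp; the last joint's range is limited). The gripper opens to 85 mm and grips with 20 to 120 N. Pads are 22 mm wide; open, the fingers measure 114 mm over their backs; the gripper's body (76 mm by 85 mm) begins 54 mm behind the grasp point. The pads swing forward as they close: fully open they stand 13 mm farther back than shut.
Start: joints at [-1.344, 0.053, 1.613, -0, 1.476, -0.119], TCP at [0.212, -0.588, 0.239] pointing down, gripper open.
Joint ranges: [-3.01, 3.01], [-1.01, 2.22], [0.06, 2.58], [-1.02, 4.17], [0.09, 2.62], [-3.14, 3.14]. Speed limits (rad/s): [2.57, 2.57, 3.14, 3.14, 3.14, 3.14].

## Interface

Orientations are given as a rotation vector (axis times angle).
In Python, from station import get_obs, get_image, calibration, finish_job gives the robot as it stands. The module is installed in compiled form; this text tells all that it offers.
- The arm moves only by the shell command python3 -m jog 'ROWS' [FORCE]. ROWS is JSON, a list of rows, each a list of 7 numbers: the shift along the tool's x, y, z in cm, then the turn, a rotation vector about the tool's x, y, z in rad, then the closure in counts, from 0 (fully open) to 255 (shut). In form: [[dx, dy, dz, ax, ay, az, jaw], ...]. A call has 1 to 8 rows; each row is the pose to reach, as a shift and turn from the pose measured when the call began, along the tool's axes at that moment; what a row does not reach only later rows make up. A row lasts 1/12 s, in which the tool goes at most 41.7 mm and 7.16 degrees, less where a joint would pass 70% of its speed; a pose out of reach is approached as far as the arm can. A call with a gripper value outside its range is refused whole. The fingers move at their own pace and stop on an object; FORCE is the grip in N (left out, the last holds). Time passes only in rows, so rows that repeat a pose let the fingers close. It gives the time, the measured TCP pose, the force and the opening at its end, in the units of the state.
- get_obs(): the state, without advancing time (a new reading comes with each control period).
- get_image(name): name is "side" or "top" or "wrist"; returns the picture (480x640x3 uint8, red, green, blue); there is no depth.
- calibration(name): a dict with "vfov" (degrees; the focal length in pixels is half the picture's height over the tangent of half this angle, whatever the lens; pixels are square), "cx", "cy" (the principal point, pixels), "R" (3x3) and "t" (3): a world point X has camera coordinates R X + t. Camera axes: x right, y down, z forward; pixel columns grow to the right and rows downward; lengths in m; the calibration is good to about 2 mm. A picture is of the moment at which its call begins: read the wrist's pose just before it. calibration takes no time and is no camera call; for the wrist camera it gives the pose at the moment of the call.
- finish_job(): hands the job in, once; it reports no verdict.
The state is a dict: "t": time; "q": joint angles; "dq": joint speeds; "effort": joint torques, N m; "tool_pos": TCP position; "tool_rot": TCP orientation; "contact_force": force on the tool from outside, world axes, zero at the start; "wrist_torque": the same for the moment, N m; "opening": finger opening in m.
Only numpy, scipy, OpenCV 4.12 (cv2) and the standard library are available. Lean on these libraries where they do the work, as an engineer would, in place of code of your own. Each camera call takes 0.05 s, during which the arm holds its last target. There are 200 camera calls.

## Working session

There is one attempt and no reset: what is moved stays moved. The work goes in short steps, Python scripts to look and compute and a shell command to move; the robot and the scene stay as the last step left them, time stands still between calls to the robot, and variables do not carry over. Pictures are saved under pics/ and viewed, about 8 in all and at most 12, crops included, and the job is handed in when it is done.

```bash
mkdir -p pics; python3 - <<'E'
from station import *
import cv2,numpy as np
for n in("side","top"):
    im=get_image(n);cv2.imwrite(f"pics/{n}0.png",im[:,:,::-1]);c=calibration(n);print(n,c)
o=get_obs();print(o)
E
```

```text
side {'vfov': 43.434774292809024, 'cx': 316.3116747815949, 'cy': 247.93488956290474, 'R': array([[-0.80316327, -0.59574143, -0.00457353],
       [-0.28920388,  0.39658586, -0.87125242],
       [ 0.52085495, -0.69843526, -0.49081393]]), 't': array([0.40666533, 0.24680631, 1.09768406])}
top {'vfov': 57.345586122286434, 'cx': 322.29971709727727, 'cy': 236.27246948100614, 'R': array([[ 0.02819389, -0.99908506,  0.0321582 ],
       [-0.99911238, -0.02917277, -0.03038763],
       [ 0.03129798, -0.03127291, -0.99902074]]), 't': array([-0.06571678,  0.50189807,  1.00453723])}
{'t': 0.1, 'q': array([-1.34399579e+00,  5.33014766e-02,  1.61417151e+00, -4.27945520e-06,
        1.47596484e+00, -1.19015671e-01]), 'dq': array([-6.40982120e-04, -3.80360239e-03, -2.76847985e-03,  2.99036229e-04,
        6.42661234e-04, -8.55236483e-05]), 'effort': array([ 3.11389640e-04, -3.94899452e+01, -3.71364605e+01, -8.02916747e-05,
        3.88686094e-03, -1.11772377e-05]), 'tool_pos': array([ 0.21171945, -0.5874676 ,  0.23817048]), 'tool_rot': array([-3.09293220e+00, -5.40187824e-01,  1.62711583e-04]), 'contact_force': array([ 0.41279899, -0.06627496,  0.75580524]), 'wrist_torque': array([ 0.06216461, -0.0410614 ,  0.00363858]), 'opening': 0.08558619309331669}
```

View pics/side0.png

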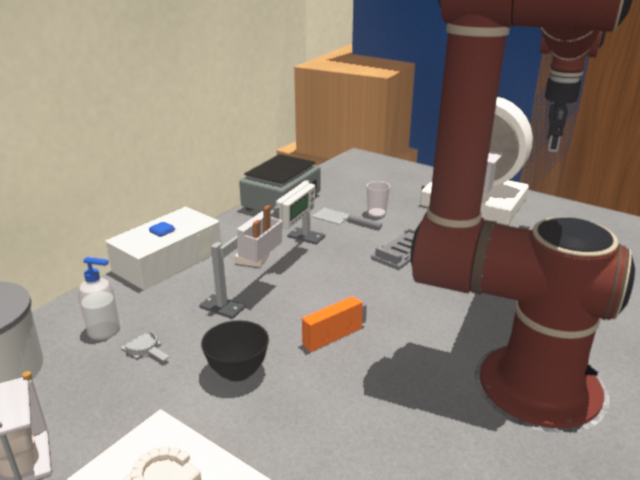

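View pics/top0.png

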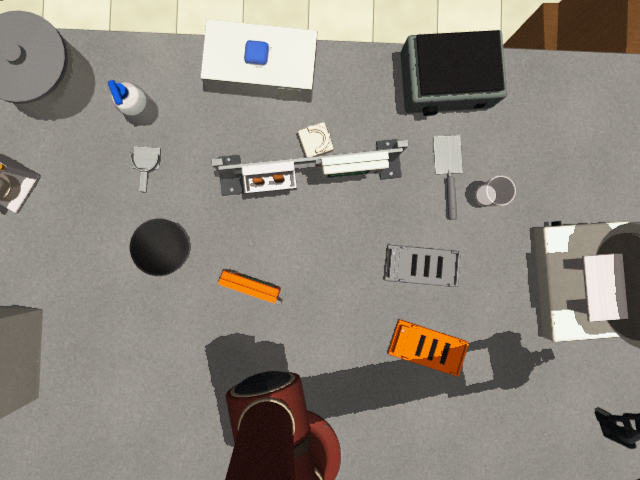

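Side view: the white timer with its display hangs at about (296,205), right of the pocket (260,240). An orange timer look-alike lies at (333,323). Top view: timer at (355,162), pocket at (270,178), orange timer at (250,286). There are two cradles: grey (423,265) and orange (428,346). Grey is the one meant, and the orange things are to be left alone. I'll confirm this in one enlarged crop.

```bash
python3 - <<'E'
import cv2,numpy as np
t=cv2.imread("pics/top0.png")
a=cv2.resize(t[130:300,205:475],None,fx=2.95,fy=2.95,interpolation=cv2.INTER_CUBIC)
cv2.imwrite("pics/crop1.png",a)
E
cat > h.py <<'E'
import numpy as np,cv2
from station import *
from scipy.spatial.transform import Rotation as Ro
def ray(n,u,v,c=None):
    c=c or calibration(n); f=240/np.tan(np.radians(c['vfov']/2))
    d=np.array([(u-c['cx'])/f,(v-c['cy'])/f,1]); R=np.array(c['R']); 
    return -R.T@np.array(c['t']), R.T@d
def onz(n,u,v,z,c=None):
    o,d=ray(n,u,v,c); return o+d*(z-o[2])/d[2]
def proj(n,X,c=None):
    c=c or calibration(n); f=240/np.tan(np.radians(c['vfov']/2)); p=np.array(c['R'])@X+c['t']
    return p[0]/p[2]*f+c['cx'],p[1]/p[2]*f+c['cy']
def goto(P,Rm):
    "row (cm, rad) to reach TCP pose P,Rm"
    o=get_obs(); R0=Ro.from_rotvec(o['tool_rot']).as_matrix()
    print("row",np.round(R0.T@(np.array(P)-o['tool_pos'])*100,2),np.round(Ro.from_matrix(R0.T@Rm).as_rotvec(),3))
E
```

```text
(no output)
```

View pics/crop1.png

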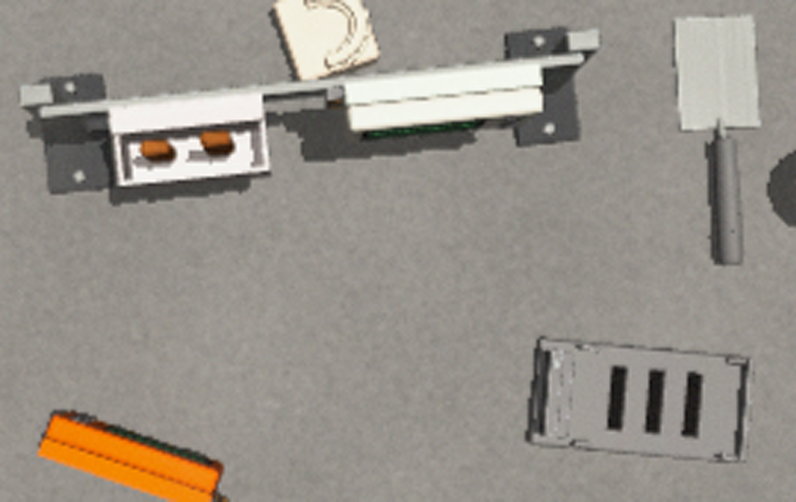

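The crop confirms it. The white-topped timer spans crop (345..543, 65..130), with its tongue at the left (335,98), next to the pocket on the left. In the grey cradle the hood is at the left (555,395) and the stop at the right (745,410).

```bash
python3 - <<'E'
from h import *
c=calibration('top')
P=lambda u,v,z:onz('top',u/2.95+205,v/2.95+130,z,c)
for n,u,v,z in [("postL top",36,95,.158),("postR top",583,40,.158),("barL front",40,114,.153),("barR front",580,63,.153),("tim frontL",347,131,.175),("tim frontR",543,116,.175),("tim backL",343,88,.175),("tim backR",541,66,.175),
 ("c1",535,338,.021),("c2",748,357,.021),("c3",742,460,.012),("c4",530,443,.012)]:
    print(n,P(u,v,z).round(4))
print(Ro.from_rotvec(get_obs()['tool_rot']).as_matrix().round(3))
# side view check: timer top-left corners
s=cv2.imread("pics/side0.png")
cv2.imwrite("pics/crop2.png",cv2.resize(s[150:280,200:400],None,fx=4,fy=4,interpolation=cv2.INTER_CUBIC))
E
```

```text
postL top [0.6383 0.1638 0.158 ]
postR top [ 0.6883 -0.2015  0.158 ]
barL front [0.6266 0.1618 0.153 ]
barR front [ 0.6738 -0.2008  0.153 ]
tim frontL [ 0.6183 -0.0433  0.175 ]
tim frontR [ 0.6326 -0.1725  0.175 ]
tim backL [ 0.6466 -0.0399  0.175 ]
tim backR [ 0.6658 -0.1704  0.175 ]
c1 [ 0.4885 -0.1981  0.021 ]
c2 [ 0.4784 -0.3655  0.021 ]
c3 [ 0.3975 -0.3653  0.012 ]
c4 [ 0.4065 -0.1978  0.012 ]
[[ 0.941  0.339 -0.   ]
 [ 0.339 -0.941  0.002]
 [ 0.    -0.002 -1.   ]]
```

```bash
python3 -m jog '[[0,0,-3,0,0,0.12,0],[0,0,-6,0,0,0.24,0],[0,0,-9,0,0,0.36,0]]'; python3 -c "
from h import *
o=get_obs();print(o['q'].round(4),o['tool_pos'].round(4));print(Ro.from_rotvec(o['tool_rot']).as_matrix().round(3));c=calibration('wrist');print(c)"
```

```text
t: 0.35
tool_pos: [0.2116, -0.5869, 0.3275]
tool_rot: [-3.136, 0.032, 0.002]
contact_force: [-0.0, -0.3, -0.0]
opening: 0.0854
[-1.344   0.0163  1.5048 -0.      1.6257  0.247 ] [ 0.2116 -0.5869  0.3275]
[[ 1.    -0.02  -0.001]
 [-0.02  -1.     0.005]
 [-0.001 -0.005 -1.   ]]
{'vfov': 70.46933969308813, 'cx': 324.4515993616994, 'cy': 237.0277417926615, 'R': array([[-0.02059637, -0.99977579, -0.00491621],
       [-0.96142969,  0.01845694,  0.27443084],
       [-0.27427857,  0.01037887, -0.96159427]]), 't': array([-0.58050252,  0.1546726 ,  0.52804669])}
```

```bash
cat > log.py <<'E'
from h import *
import json
o=get_obs();r=[list(map(float,o[k])) for k in('q','tool_pos','tool_rot')]
open('log.txt','a').write(json.dumps(r)+"\n");print(o['t'],np.round(o['q'],3),np.round(o['tool_pos'],4))
E
cat >> log.txt <<'E'
[[-1.34399579,0.0533014766,1.61417151,0,1.47596484,-0.119015671],[0.21171945,-0.5874676,0.23817048],[-3.0929322,-0.540187824,0.000162711583]]
E
python3 log.py
python3 -m jog '[[4,-4,-1,0,0,0,0],[7,-8,-2,0,0,0,0],[10,-12,-3,0,0,0,0],[13,-16,-4,0.1,0,0,0],[16,-20,-4,0.2,0,0,0],[18,-24,-4,0.3,0,0,0],[18,-24,-4,0.3,0,0,0]]'; python3 log.py
python3 -m jog '[[0,-1,-1,0.1,0.1,0.1,0],[0,-1,-1,0.2,0.2,0.1,0],[0,-1,-1,0.2,0.3,0.1,0],[0,-1,-1,0.2,0.3,0.1,0]]';python3 log.py
python3 - <<'E'
import numpy as np,json
from scipy.optimize import least_squares
from scipy.spatial.transform import Rotation as Ro
L=[json.loads(l) for l in open('log.txt')]
z=lambda a:Ro.from_euler('z',a).as_matrix()
y=lambda a:Ro.from_euler('y',a).as_matrix()
def fk(q,p):
    h,L1,L2,Lt,d,a,a0=p
    R=z(q[0]);t=R@[a0,d,h];R=R@y(q[1]);t=t+R@[a,0,L1];R=R@y(q[2]);t=t+R@[0,0,L2];R=R@z(q[3])@y(q[4]);t=t+R@[0,0,Lt];return R@z(q[5]+np.pi/2),t
f=lambda p:np.concatenate([fk(q,p)[1]-t for q,t,_ in L]+[1e-3*(p-p0)])
p0=np.array([.3,.45,.6,.25,.074,0,0])
s=least_squares(f,p0);print(s.x.round(4),abs(s.fun[:-7]).max())
for q,t,r in L: print(np.degrees((Ro.from_matrix(fk(q,s.x)[0]).inv()*Ro.from_rotvec(r)).magnitude()).round(2))
E
```

```text
0.35 [-1.344  0.016  1.505 -0.     1.626  0.247] [ 0.2116 -0.5869  0.3275]
t: 0.93
tool_pos: [0.39, -0.3612, 0.3657]
tool_rot: [-2.831, 0.033, 0.001]
contact_force: [0.1, -0.3, -1.2]
opening: 0.0855
0.9333 [-0.977 -0.071  1.549  0.186  1.916  0.657] [ 0.39   -0.3612  0.3657]
t: 1.27
tool_pos: [0.3891, -0.3547, 0.3765]
tool_rot: [-2.598, 0.231, -0.384]
contact_force: [-1.1, 0.3, -0.8]
opening: 0.0852
1.2667 [-1.135 -0.125  1.634  0.526  1.907  0.721] [ 0.3891 -0.3547  0.3765]
[ 0.2176  0.3517  0.6102  0.272   0.0741 -0.0025  0.0025] 0.005528961317596726
0.0
0.0
0.0
0.0
```

```bash
cat > kin.py <<'E'
import numpy as np,json
from scipy.optimize import least_squares
from scipy.spatial.transform import Rotation as Ro
L=[json.loads(l) for l in open('log.txt')]
z=lambda a:Ro.from_euler('z',a).as_matrix()
y=lambda a:Ro.from_euler('y',a).as_matrix()
def fk(q,p):
    h,L1,L2,Lt,d,a,a0,a2,d2,d3=p
    R=z(q[0]);t=R@[a0,d,h];R=R@y(q[1]);t=t+R@[a,0,L1];R=R@y(q[2]);t=t+R@[a2,0,L2];R=R@z(q[3]);t=t+R@[0,d2,0];R=R@y(q[4]);t=t+R@[d3,0,Lt];return R@z(q[5]+np.pi/2),t
p0=np.array([.22,.36,.61,.27,.074,0,0,0,0,0])
def fit():
    f=lambda p:np.concatenate([fk(q,p)[1]-t for q,t,_ in L]+[3e-4*(p-p0)])
    s=least_squares(f,p0);return s.x,abs(s.fun[:-10]).max()
P,err=fit()
lo=np.array([-3.01,-1.01,.06,-1.02,.09,-3.14]);hi=np.array([3.01,2.22,2.58,4.17,2.62,3.14])
def ik(t,R,q0):
    def f(q):
        r,x=fk(q,P);return np.concatenate([x-t,.3*Ro.from_matrix(r.T@R).as_rotvec()])
    s=least_squares(f,np.clip(q0,lo+.01,hi-.01),bounds=(lo,hi));return s.x,abs(s.fun).max()
def plan(q0,q1,n,R0=None,t0=None):
    R0,t0=fk(q0,P)
    for k in range(1,n+1):
        R,t=fk(q0+(q1-q0)*k/n,P);print(np.round(R0.T@(t-t0)*100,1).tolist(),np.round(Ro.from_matrix(R0.T@R).as_rotvec(),3).tolist(),t.round(3))
E
python3 - <<'E'
from kin import *
print(P.round(4),err)
rx=np.array([np.cos(.129),np.sin(.129),0]);Z=np.array([0,0,1.])
for s in(1,-1):
    R=np.stack([np.cross(s*Z,rx),s*Z,rx],1)
    for dist in(.10,0):
        t=np.array([.625,-.1085,.142])+rx*(.02-dist)
        for q0 in([-.5,.4,2.3,2.5,1.2,0],[-.5,.4,2.3,2.5,1.2,2.5],[-.5,.4,2.3,2.5,1.2,-2.5]):
            q,e=ik(t,R,np.array(q0));print(s,dist,q.round(2),round(e,4))
E
```

```text
[ 0.238   0.4264  0.6099  0.2715  0.0742 -0.      0.      0.0957  0.
  0.    ] 6.465497629226657e-07
1 0.1 [-0.74 -0.05  2.47  2.13  1.13 -2.55] 0.0
1 0.1 [-0.48  0.14  2.47  2.71  1.18  3.14] 0.0682
1 0.1 [-0.74 -0.05  2.47  2.13  1.13 -2.55] 0.0
1 0 [-0.54  0.14  2.27  2.32  1.02 -2.63] 0.0
1 0 [-0.33  0.19  2.29  2.85  0.98  3.14] 0.0659
1 0 [-0.54  0.14  2.27  2.32  1.02 -2.63] 0.0
-1 0.1 [-0.74 -0.05  2.47  2.13  1.13  0.59] 0.0
-1 0.1 [-0.74 -0.05  2.47  2.13  1.13  0.59] 0.0
-1 0.1 [-0.74 -0.05  2.47  2.13  1.13  0.59] 0.0
-1 0 [-0.54  0.14  2.27  2.32  1.02  0.51] 0.0
-1 0 [-0.54  0.14  2.27  2.32  1.02  0.51] 0.0
-1 0 [-0.54  0.14  2.27  2.32  1.02  0.51] 0.0
```

```bash
python3 - <<'E'
from kin import *
from station import get_obs
q0=get_obs()['q']
rx=np.array([np.cos(.129),np.sin(.129),0]);Z=np.array([0,0,1.])
R=np.stack([np.cross(-Z,rx),-Z,rx],1)
t=np.array([.625,-.1085,.142])+rx*(.02-.08)
qp,e=ik(t+[0,0,.14],R,np.array([-.74,-.05,2.47,2.13,1.13,.59]));print(qp.round(3),e)
plan(q0,qp,16)
E
```

```text
[-0.697 -0.472  2.462  1.93   0.903  1.026] 5.2075476153490285e-09
[2.0, -1.7, 2.6] [0.038, 0.077, -0.014] [ 0.417 -0.332  0.368]
[3.8, -3.6, 5.1] [0.08, 0.154, -0.02] [ 0.444 -0.31   0.361]
[5.4, -5.5, 7.3] [0.125, 0.23, -0.016] [ 0.468 -0.287  0.356]
[6.9, -7.5, 9.3] [0.173, 0.306, -0.004] [ 0.491 -0.264  0.352]
[8.3, -9.4, 11.1] [0.223, 0.38, 0.017] [ 0.51  -0.243  0.35 ]
[9.4, -11.3, 12.6] [0.274, 0.452, 0.047] [ 0.528 -0.222  0.349]
[10.3, -13.0, 14.1] [0.327, 0.521, 0.086] [ 0.543 -0.204  0.348]
[11.1, -14.5, 15.3] [0.38, 0.587, 0.133] [ 0.555 -0.186  0.346]
[11.6, -15.8, 16.4] [0.434, 0.65, 0.188] [ 0.565 -0.171  0.345]
[11.9, -16.9, 17.5] [0.486, 0.709, 0.252] [ 0.572 -0.158  0.342]
[12.0, -17.7, 18.5] [0.538, 0.764, 0.323] [ 0.576 -0.147  0.338]
[11.9, -18.2, 19.5] [0.588, 0.814, 0.402] [ 0.579 -0.138  0.332]
[11.5, -18.4, 20.5] [0.636, 0.86, 0.488] [ 0.579 -0.13   0.323]
[10.9, -18.3, 21.6] [0.682, 0.901, 0.58] [ 0.577 -0.124  0.312]
[10.1, -18.0, 22.9] [0.723, 0.936, 0.68] [ 0.572 -0.12   0.299]
[9.0, -17.4, 24.2] [0.761, 0.967, 0.785] [ 0.565 -0.116  0.282]
```

```bash
python3 -m jog '[[2,-1.7,2.6,0.038,0.077,-0.014,0],[3.8,-3.6,5.1,0.08,0.154,-0.02,0],[5.4,-5.5,7.3,0.125,0.23,-0.016,0],[6.9,-7.5,9.3,0.173,0.306,-0.004,0],[8.3,-9.4,11.1,0.223,0.38,0.017,0],[9.4,-11.3,12.6,0.274,0.452,0.047,0],[10.3,-13,14.1,0.327,0.521,0.086,0],[11.1,-14.5,15.3,0.38,0.587,0.133,0]]'
python3 - <<'E'
from kin import *
from station import get_obs
q0=get_obs()['q'];print(q0.round(3))
plan(q0,np.array([-0.697,-0.472,2.462,1.93,0.903,1.026]),8)
E
```

```text
t: 1.93
tool_pos: [0.5555, -0.1851, 0.3459]
tool_rot: [-2.029, 0.477, -1.029]
contact_force: [-0.3, 0.6, -0.6]
opening: 0.0855
[-0.913 -0.299  2.05   1.23   1.402  0.875]
[-0.4, -0.8, 1.5] [0.041, 0.07, 0.056] [ 0.565 -0.17   0.344]
[-1.0, -1.3, 2.8] [0.08, 0.139, 0.119] [ 0.572 -0.157  0.341]
[-1.6, -1.7, 3.9] [0.115, 0.205, 0.189] [ 0.577 -0.146  0.337]
[-2.3, -1.7, 4.7] [0.147, 0.269, 0.265] [ 0.579 -0.137  0.331]
[-3.2, -1.5, 5.4] [0.175, 0.331, 0.348] [ 0.579 -0.13   0.323]
[-4.2, -1.0, 5.8] [0.198, 0.391, 0.436] [ 0.577 -0.124  0.312]
[-5.5, -0.2, 6.2] [0.217, 0.447, 0.529] [ 0.572 -0.12   0.299]
[-6.9, 0.8, 6.4] [0.232, 0.502, 0.626] [ 0.566 -0.116  0.282]
```

```bash
python3 -m jog '[[-0.4,-0.8,1.5,0.041,0.07,0.056,0],[-1,-1.3,2.8,0.08,0.139,0.119,0],[-1.6,-1.7,3.9,0.115,0.205,0.189,0],[-2.3,-1.7,4.7,0.147,0.269,0.265,0],[-3.2,-1.5,5.4,0.175,0.331,0.348,0],[-4.2,-1,5.8,0.198,0.391,0.436,0],[-5.5,-0.2,6.2,0.217,0.447,0.529,0],[-6.9,0.8,6.4,0.232,0.502,0.626,0]]'
cat > st.py <<'E'
from kin import *
from station import get_obs
o=get_obs();R=Ro.from_rotvec(o['tool_rot']).as_matrix()
print(o['t'].round(2),'q',o['q'].round(3),'p',o['tool_pos'].round(4),'F',o['contact_force'].round(1),'op',round(o['opening'],4));print(R.round(3))
E
cat > goto.py <<'E'
from kin import *
from station import get_obs
def goto(t,R):
    o=get_obs();R0=Ro.from_rotvec(o['tool_rot']).as_matrix()
    q,e=ik(np.array(t),R,o['q']);print('ik',q.round(2),round(e,5),'row',np.round(R0.T@(t-o['tool_pos'])*100,2),np.round(Ro.from_matrix(R0.T@R).as_rotvec(),4))
rx=np.array([np.cos(.129),np.sin(.129),0]);Z=np.array([0,0,1.])
RH=np.stack([np.cross(-Z,rx),-Z,rx],1)
E
python3 st.py; python3 - <<'E'
from goto import *
goto(np.array([.625,-.1085,.142])+rx*(.02-.09),RH)
E
```

```text
t: 2.6
tool_pos: [0.5653, -0.1153, 0.2814]
tool_rot: [-1.265, 1.117, -1.112]
contact_force: [0.6, 0.5, -0.2]
opening: 0.0853
ik [-0.72 -0.03  2.46  2.16  1.12  0.58] 0.0 row [ 0.14 13.94 -0.99] [ 0.0003 -0.0019 -0.0034]Traceback (most recent call last):
  File "st.py", line 4, in <module>
    print(o['t'].round(2),'q',o['q'].round(3),'p',o['tool_pos'].round(4),'F',o['contact_force'].round(1),'op',round(o['opening'],4));print(R.round(3))
          ^^^^^^^^^^^^
AttributeError: 'float' object has no attribute 'round'
```

Works as planned. Next I go down to the level of the timer and look with the wrist camera.

```bash
sed -i "s/o\['t'\].round(2)/round(o['t'],2)/" st.py; python3 -m jog '[[0,3,-0.5,0,0,0,0],[0,6,-1,0,0,0,0],[0.1,9,-1,0,0,0,0],[0.1,12,-1,0,0,0,0],[0.1,13.9,-1,0,0,0,0],[0.1,13.9,-1,0,0,0,0]]'; python3 st.py
python3 - <<'E'
from h import *
c=calibration('wrist');im=get_image('wrist');cv2.imwrite('pics/w1.png',im[:,:,::-1]);np.save('w1c.npy',c,allow_pickle=True)
E
```

```text
t: 3.1
tool_pos: [0.554, -0.1153, 0.1364]
tool_rot: [-1.267, 1.126, -1.102]
contact_force: [-0.9, 0.4, -1.1]
opening: 0.0857
3.1 q [-0.718 -0.026  2.459  2.157  1.117  0.583] p [ 0.554  -0.1153  0.1364] F [-0.9  0.4 -1.1] op 0.0857
[[ 0.128 -0.01   0.992]
 [-0.992  0.009  0.128]
 [-0.01  -1.    -0.009]]
```

View pics/w1.png

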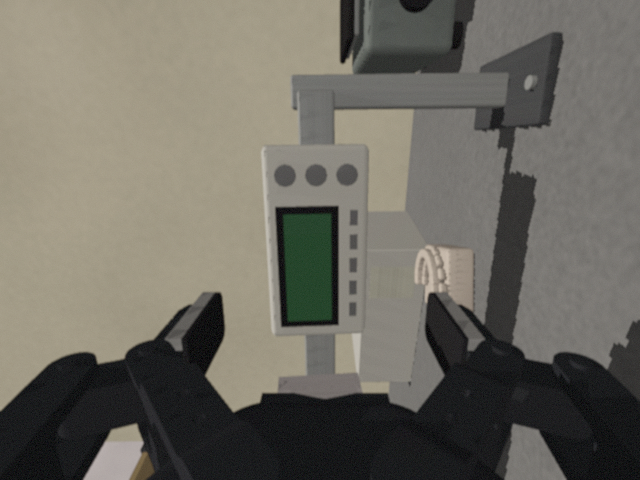

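The timer's face spans (263,146)–(368,333) between the open fingers, display towards the tongue end. I'll cast its corners onto the face plane.

```bash
python3 - <<'E'
from h import *
c=np.load('w1c.npy',allow_pickle=True).item()
rx=np.array([np.cos(.129),np.sin(.129),0]);ry=np.array([-np.sin(.129),np.cos(.129),0])
F=np.array([.625,-.1085,.142]);o=get_obs()
S=[]
for off in(0,):
  for u,v in[(263,147),(368,145),(365,332),(273,334)]:
    p,d=ray('wrist',u,v,c);X=p+d*(((F-p)@rx+off)/(d@rx));S.append(X);print(X.round(4))
S=np.array(S);m=S.mean(0);print('len',np.linalg.norm(S[0]-S[3]),np.linalg.norm(S[1]-S[2]),'ht',np.linalg.norm(S[0]-S[1]),np.linalg.norm(S[2]-S[3]),'mean',m.round(4))
R0=Ro.from_rotvec(o['tool_rot']).as_matrix();print('centre in tool cm',(R0.T@(m-o['tool_pos'])*100).round(2))
E
```

```text
[ 0.6332 -0.1715  0.1719]
[ 0.6332 -0.172   0.1104]
[ 0.6173 -0.0493  0.1094]
[ 0.6172 -0.0487  0.1724]
len 0.12385467854775485 0.12371874589008298 ht 0.061454064854490204 0.06304705768874642 mean [ 0.6252 -0.1104  0.141 ]
centre in tool cm [ 0.35 -0.2   7.06]
```

```bash
python3 - <<'E'
from goto import *
goto(np.array([.6252,-.1104,.1418])+rx*.018,RH)
E
python3 - <<'E'
from goto import *
for a in (.129,.14):pass
E
```

```text
ik [-0.55  0.14  2.28  2.31  1.03  0.51] 0.0 row [ 0.35 -0.29  8.85] [ 0.0049 -0.0004 -0.008 ]
```

```bash
python3 -m jog '[[0.3,-0.3,2,0.005,0,-0.008,0],[0.35,-0.3,4,0.005,0,-0.008,0],[0.35,-0.3,6,0.005,0,-0.008,0],[0.35,-0.3,7.5,0.005,0,-0.008,0],[0.35,-0.3,8.8,0.005,0,-0.008,0],[0.35,-0.3,8.8,0.005,0,-0.008,0]]' 40; python3 st.py
python3 - <<'E'
from h import *
im=get_image('side');cv2.imwrite('pics/s2.png',cv2.resize(im[130:290,180:400,::-1],None,fx=3.5,fy=3.5))
E
```

```text
t: 3.65
tool_pos: [0.6454, -0.1081, 0.1465]
tool_rot: [-1.266, 1.106, -1.118]
contact_force: [0.0, 0.1, -0.5]
opening: 0.0853
3.65 q [-0.55   0.133  2.271  2.314  1.026  0.514] p [ 0.6454 -0.1081  0.1465] F [ 0.   0.1 -0.5] op 0.0853
[[ 0.131  0.006  0.991]
 [-0.991 -0.003  0.131]
 [ 0.004 -1.     0.006]]
```

View pics/s2.png

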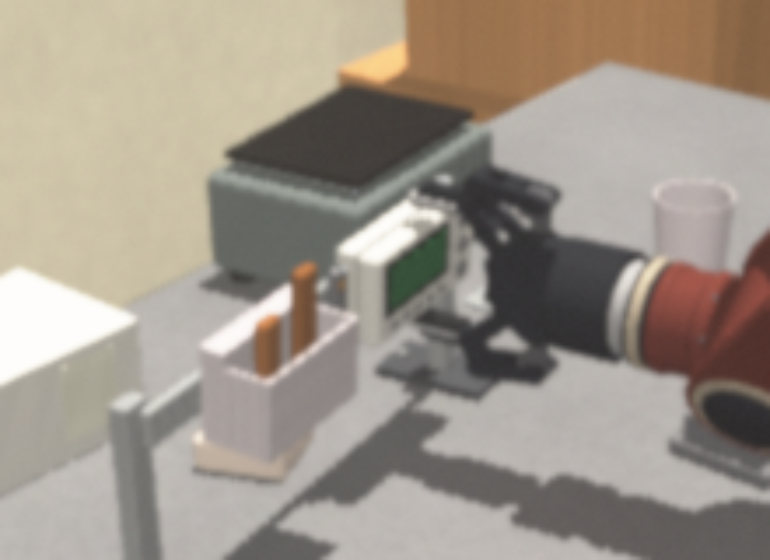

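Fingers straddle the timer from above and below. TCP sits about 4 mm high, so I'll correct and then close.

```bash
python3 - <<'E'
from goto import *
goto(np.array([.6252,-.1104,.1418])+rx*.020,RH)
E
python3 -m jog '[[0.2,0.4,0,-0.006,0,0.004,0],[0.2,0.4,0,-0.006,0,0.004,0],[0.2,0.4,0,-0.006,0,0.004,0]]' 40; python3 st.py
```

```text
ik [-0.55  0.14  2.27  2.32  1.02  0.51] 0.0 row [-0.01  0.36  0.09] [-0.0045  0.0017  0.0031]
t: 3.95
tool_pos: [0.644, -0.1104, 0.1419]
tool_rot: [-1.268, 1.114, -1.112]
contact_force: [-0.3, -0.3, 0.2]
opening: 0.0855
3.95 q [-0.556  0.14   2.271  2.308  1.027  0.517] p [ 0.644  -0.1104  0.1419] F [-0.3 -0.3  0.2] op 0.0855
[[ 0.13  -0.001  0.992]
 [-0.992  0.     0.13 ]
 [-0.001 -1.    -0.001]]
```

```bash
python3 -m jog '[[0,0,0.1,0,0,0,60],[0,0,0.1,0,0,0,120],[0,0,0.1,0,0,0,200],[0,0,0.1,0,0,0,255],[0,0,0.1,0,0,0,255],[0,0,0.1,0,0,0,255],[0,0,0.1,0,0,0,255],[0,0,0.1,0,0,0,255]]' 50; python3 st.py
```

```text
t: 4.62
tool_pos: [0.6443, -0.1105, 0.1414]
tool_rot: [-1.267, 1.115, -1.112]
contact_force: [-6.5, -1.3, 1.0]
opening: 0.0648
4.62 q [-0.555  0.141  2.271  2.31   1.027  0.517] p [ 0.6443 -0.1105  0.1414] F [-6.5 -1.3  1. ] op 0.0648
[[ 0.129 -0.001  0.992]
 [-0.992  0.002  0.129]
 [-0.002 -1.    -0.001]]
```

```bash
python3 -m jog '[[0,-0.4,-0.05,0,0,0,255],[0,-0.8,-0.1,0,0,0,255],[0,-1.2,-0.1,0,0,0,255],[0,-1.6,-0.1,0,0,0,255],[0,-1.6,-0.1,0,0,0,255],[0,-1.6,-0.1,0,0,0,255]]'; python3 st.py
```

```text
t: 5.12
tool_pos: [0.6433, -0.1107, 0.1579]
tool_rot: [-1.267, 1.115, -1.112]
contact_force: [0.1, 0.6, -1.4]
opening: 0.065
5.12 q [-0.557  0.091  2.281  2.29   1.002  0.552] p [ 0.6433 -0.1107  0.1579] F [ 0.1  0.6 -1.4] op 0.065
[[ 0.129 -0.001  0.992]
 [-0.992  0.001  0.129]
 [-0.001 -1.    -0.001]]
```

Raised 16.5 mm, about -1.4 N at the wrist. Now I draw it forward in small steps.

```bash
python3 -m jog '[[0,0,-0.4,0,0,0,255],[0,0,-0.8,0,0,0,255],[0,0,-1.2,0,0,0,255],[0,0,-1.6,0,0,0,255],[0,0,-1.6,0,0,0,255]]'; python3 st.py
```

```text
t: 5.53
tool_pos: [0.6265, -0.1127, 0.1573]
tool_rot: [-1.267, 1.116, -1.112]
contact_force: [-0.8, -0.4, -1.3]
opening: 0.0646
5.53 q [-0.585  0.06   2.316  2.264  1.018  0.564] p [ 0.6265 -0.1127  0.1573] F [-0.8 -0.4 -1.3] op 0.0646
[[ 0.128 -0.002  0.992]
 [-0.992  0.002  0.128]
 [-0.002 -1.    -0.002]]
```

```bash
python3 - <<'E'
from goto import *
RD=np.stack([[-.057,-.998,0],[-.998,.057,0],[0,0,-1.]],1)
q0=get_obs()['q']
t1=np.array([.545,-.123,.26]); q1,e=ik(t1,RH,q0);print(q1.round(3),e);goto(t1,RH)
q2,e2=ik(np.array([.51,-.10,.20]),RD,np.array([-.4,.2,1.9,0,1.2,2.8]));print(q2.round(3),e2)
plan(q1,q2,20)
E
```

```text
[-0.756 -0.473  2.506  1.921  0.968  0.999] 4.871462955247097e-11
ik [-0.76 -0.47  2.51  1.92  0.97  1.  ] 0.0 row [ -0.05 -10.26  -8.23] [ 0.0017 -0.0004 -0.0019]
[-0.337 -0.175  1.897 -0.     1.42   2.862] 3.451428032263948e-11
[-1.9, 0.2, 1.0] [-0.048, -0.08, 0.027] [ 0.553 -0.103  0.258]
[-3.7, 0.6, 1.8] [-0.105, -0.155, 0.053] [ 0.558 -0.084  0.254]
[-5.4, 1.1, 2.4] [-0.168, -0.224, 0.079] [ 0.562 -0.067  0.249]
[-6.9, 1.6, 2.7] [-0.239, -0.285, 0.104] [ 0.563 -0.051  0.244]
[-8.3, 2.3, 2.9] [-0.316, -0.338, 0.128] [ 0.563 -0.037  0.237]
[-9.4, 3.1, 2.9] [-0.399, -0.383, 0.149] [ 0.562 -0.026  0.229]
[-10.4, 3.8, 2.8] [-0.486, -0.419, 0.169] [ 0.559 -0.016  0.222]
[-11.1, 4.6, 2.5] [-0.578, -0.444, 0.186] [ 0.556 -0.009  0.214]
[-11.6, 5.4, 2.1] [-0.673, -0.459, 0.201] [ 0.551 -0.005  0.206]
[-11.9, 6.1, 1.7] [-0.77, -0.463, 0.212] [ 0.546 -0.003  0.199]
[-11.9, 6.8, 1.1] [-0.867, -0.455, 0.221] [ 0.541 -0.004  0.192]
[-11.6, 7.4, 0.5] [-0.965, -0.435, 0.226] [ 0.535 -0.007  0.186]
[-11.1, 7.8, -0.1] [-1.061, -0.403, 0.227] [ 0.53  -0.013  0.182]
[-10.4, 8.1, -0.7] [-1.154, -0.359, 0.225] [ 0.525 -0.02   0.179]
[-9.5, 8.3, -1.2] [-1.242, -0.302, 0.22] [ 0.52  -0.03   0.177]
[-8.4, 8.3, -1.8] [-1.324, -0.234, 0.211] [ 0.517 -0.042  0.177]
[-7.2, 8.0, -2.2] [-1.399, -0.154, 0.199] [ 0.513 -0.055  0.18 ]
[-5.8, 7.6, -2.6] [-1.466, -0.064, 0.184] [ 0.511 -0.069  0.184]
[-4.3, 6.9, -3.0] [-1.522, 0.037, 0.166] [ 0.51  -0.084  0.191]
[-2.7, 6.0, -3.2] [-1.566, 0.146, 0.146] [ 0.51 -0.1   0.2 ]
```

```bash
python3 - <<'E'
from goto import *
RD=np.stack([[-.057,-.998,0],[-.998,.057,0],[0,0,-1.]],1)
q0=get_obs()['q']
t1=np.array([.52,-.127,.32]); q1,e=ik(t1,RH,q0);print(q1.round(3),e);goto(t1,RH)
q2,e2=ik(np.array([.48,-.11,.27]),RD,np.array([-.4,.2,1.9,0,1.2,2.8]));print(q2.round(3),e2)
plan(q1,q2,16)
E
```

```text
[-0.825 -0.716  2.53   1.74   0.974  1.275] 2.4473447712836105e-09
ik [-0.82 -0.72  2.53  1.74  0.97  1.28] 0.0 row [  0.02 -16.25 -10.78] [ 0.0017 -0.0004 -0.0019]
[-0.377 -0.289  1.875 -0.     1.555  2.822] 7.567759197080193e-09
[-2.0, 0.4, 1.1] [-0.072, -0.085, 0.024] [ 0.528 -0.106  0.316]
[-3.9, 0.9, 1.9] [-0.153, -0.162, 0.049] [ 0.534 -0.086  0.311]
[-5.5, 1.6, 2.4] [-0.242, -0.229, 0.073] [ 0.537 -0.069  0.304]
[-7.0, 2.4, 2.6] [-0.338, -0.285, 0.096] [ 0.537 -0.055  0.296]
[-8.1, 3.3, 2.6] [-0.441, -0.33, 0.118] [ 0.536 -0.043  0.287]
[-9.0, 4.2, 2.4] [-0.549, -0.362, 0.137] [ 0.533 -0.035  0.278]
[-9.5, 5.0, 2.0] [-0.661, -0.38, 0.154] [ 0.528 -0.03   0.27 ]
[-9.8, 5.8, 1.5] [-0.775, -0.384, 0.168] [ 0.522 -0.028  0.262]
[-9.7, 6.5, 0.9] [-0.891, -0.372, 0.179] [ 0.516 -0.03   0.255]
[-9.3, 7.0, 0.1] [-1.006, -0.345, 0.186] [ 0.509 -0.034  0.25 ]
[-8.7, 7.3, -0.6] [-1.118, -0.302, 0.189] [ 0.503 -0.042  0.247]
[-7.7, 7.4, -1.4] [-1.225, -0.243, 0.188] [ 0.496 -0.052  0.246]
[-6.6, 7.2, -2.1] [-1.326, -0.168, 0.183] [ 0.491 -0.064  0.248]
[-5.3, 6.8, -2.7] [-1.418, -0.078, 0.175] [ 0.486 -0.078  0.252]
[-3.8, 6.0, -3.3] [-1.498, 0.027, 0.162] [ 0.482 -0.094  0.26 ]
[-2.2, 5.0, -3.7] [-1.566, 0.146, 0.146] [ 0.48 -0.11  0.27]
```

```bash
python3 -m jog '[[0,-0.5,-3,0,0,0,255],[0,-3,-5.5,0,0,0,255],[0,-6,-7.5,0,0,0,255],[0,-9,-9,0,0,0,255],[0,-12,-10.2,0,0,0,255],[0,-15,-10.8,0,0,0,255],[0,-16.2,-10.8,0,0,0,255],[0,-16.2,-10.8,0,0,0,255]]'; python3 st.py; python3 - <<'E'
from goto import *
plan(get_obs()['q'],np.array([-0.377,-0.289,1.875,0,1.555,2.822]),16)
E
```

```text
t: 6.2
tool_pos: [0.5197, -0.1273, 0.3254]
tool_rot: [-1.268, 1.107, -1.121]
contact_force: [-0.2, -0.5, -2.2]
opening: 0.0647
6.2 q [-0.826 -0.725  2.527  1.738  0.974  1.28 ] p [ 0.5197 -0.1273  0.3254] F [-0.2 -0.5 -2.2] op 0.0647
[[ 0.128  0.006  0.992]
 [-0.992 -0.006  0.128]
 [ 0.006 -1.     0.005]]
[-2.0, 0.4, 1.1] [-0.072, -0.085, 0.025] [ 0.528 -0.106  0.321]
[-3.9, 1.0, 1.9] [-0.153, -0.161, 0.05] [ 0.533 -0.087  0.315]
[-5.5, 1.7, 2.4] [-0.242, -0.228, 0.075] [ 0.536 -0.07   0.308]
[-6.9, 2.5, 2.6] [-0.339, -0.284, 0.098] [ 0.537 -0.055  0.3  ]
[-8.1, 3.4, 2.6] [-0.442, -0.329, 0.12] [ 0.536 -0.044  0.291]
[-9.0, 4.3, 2.4] [-0.55, -0.361, 0.14] [ 0.533 -0.035  0.282]
[-9.5, 5.2, 2.0] [-0.662, -0.379, 0.158] [ 0.528 -0.03   0.273]
[-9.8, 6.0, 1.5] [-0.777, -0.383, 0.172] [ 0.522 -0.029  0.265]
[-9.7, 6.7, 0.9] [-0.892, -0.372, 0.183] [ 0.516 -0.03   0.258]
[-9.3, 7.2, 0.1] [-1.007, -0.346, 0.191] [ 0.51  -0.035  0.252]
[-8.7, 7.6, -0.6] [-1.12, -0.303, 0.194] [ 0.503 -0.042  0.249]
[-7.8, 7.7, -1.4] [-1.228, -0.245, 0.193] [ 0.497 -0.053  0.248]
[-6.6, 7.6, -2.1] [-1.329, -0.17, 0.188] [ 0.491 -0.065  0.249]
[-5.3, 7.2, -2.7] [-1.421, -0.081, 0.179] [ 0.486 -0.079  0.253]
[-3.8, 6.5, -3.3] [-1.502, 0.024, 0.167] [ 0.483 -0.094  0.26 ]
[-2.2, 5.5, -3.7] [-1.571, 0.142, 0.151] [ 0.48 -0.11  0.27]
```

```bash
python3 -m jog '[[-2,0.4,1.1,-0.072,-0.085,0.025,255],[-3.9,1,1.9,-0.153,-0.161,0.05,255],[-5.5,1.7,2.4,-0.242,-0.228,0.075,255],[-6.9,2.5,2.6,-0.339,-0.284,0.098,255],[-8.1,3.4,2.6,-0.442,-0.329,0.12,255],[-9,4.3,2.4,-0.55,-0.361,0.14,255],[-9.5,5.2,2,-0.662,-0.379,0.158,255],[-9.8,6,1.5,-0.777,-0.383,0.172,255]]'; python3 st.py; python3 - <<'E'
from goto import *
plan(get_obs()['q'],np.array([-0.377,-0.289,1.875,0,1.555,2.822]),8)
E
```

```text
t: 6.87
tool_pos: [0.5213, -0.0277, 0.2616]
tool_rot: [-1.842, 1.372, -0.26]
contact_force: [0.6, 0.7, -2.1]
opening: 0.0649
6.87 q [-0.599 -0.503  2.202  0.863  1.268  2.055] p [ 0.5213 -0.0277  0.2616] F [ 0.6  0.7 -2.1] op 0.0649
[[ 0.389 -0.709  0.588]
 [-0.875 -0.085  0.476]
 [-0.288 -0.7   -0.654]]
[0.1, 0.9, -0.0] [-0.108, 0.01, 0.036] [ 0.515 -0.03   0.255]
[0.4, 1.8, -0.3] [-0.215, 0.034, 0.075] [ 0.509 -0.034  0.25 ]
[0.9, 2.5, -0.9] [-0.318, 0.072, 0.115] [ 0.502 -0.042  0.247]
[1.6, 3.1, -1.7] [-0.416, 0.124, 0.156] [ 0.496 -0.052  0.246]
[2.4, 3.4, -2.7] [-0.507, 0.19, 0.198] [ 0.491 -0.065  0.248]
[3.4, 3.6, -3.9] [-0.591, 0.268, 0.241] [ 0.486 -0.079  0.253]
[4.4, 3.4, -5.3] [-0.665, 0.359, 0.283] [ 0.482 -0.094  0.26 ]
[5.4, 3.0, -6.9] [-0.728, 0.462, 0.326] [ 0.48 -0.11  0.27]
```

```bash
python3 -m jog '[[0.1,0.9,0,-0.108,0.01,0.036,255],[0.4,1.8,-0.3,-0.215,0.034,0.075,255],[0.9,2.5,-0.9,-0.318,0.072,0.115,255],[1.6,3.1,-1.7,-0.416,0.124,0.156,255],[2.4,3.4,-2.7,-0.507,0.19,0.198,255],[3.4,3.6,-3.9,-0.591,0.268,0.241,255],[4.4,3.4,-5.3,-0.665,0.359,0.283,255],[5.4,3,-6.9,-0.728,0.462,0.326,255]]'; cat >> goto.py <<'E'
RD=np.stack([[-.057,-.998,0],[-.998,.057,0],[0,0,-1.]],1)
E
python3 st.py; python3 - <<'E'
from goto import *
goto(np.array([.51,-.10,.05]),RD)
from station import get_image
import cv2
cv2.imwrite('pics/top3.png',cv2.resize(get_image('top')[120:320,180:480,::-1],None,fx=2.6,fy=2.6))
E
```

```text
t: 7.53
tool_pos: [0.4795, -0.1103, 0.2675]
tool_rot: [2.153, -2.281, -0.008]
contact_force: [0.1, 0.2, -2.4]
opening: 0.0649
7.53 q [-3.760e-01 -2.840e-01  1.875e+00 -2.000e-03  1.557e+00  2.823e+00] p [ 0.4795 -0.1103  0.2675] F [ 0.1  0.2 -2.4] op 0.0649
[[-0.058 -0.998 -0.007]
 [-0.998  0.058  0.   ]
 [-0.     0.007 -1.   ]]
ik [-0.34  0.    2.   -0.    1.14  2.86] 0.0 row [-1.21 -3.13 21.73] [ 0.007   0.     -0.0008]
```

View pics/top3.png

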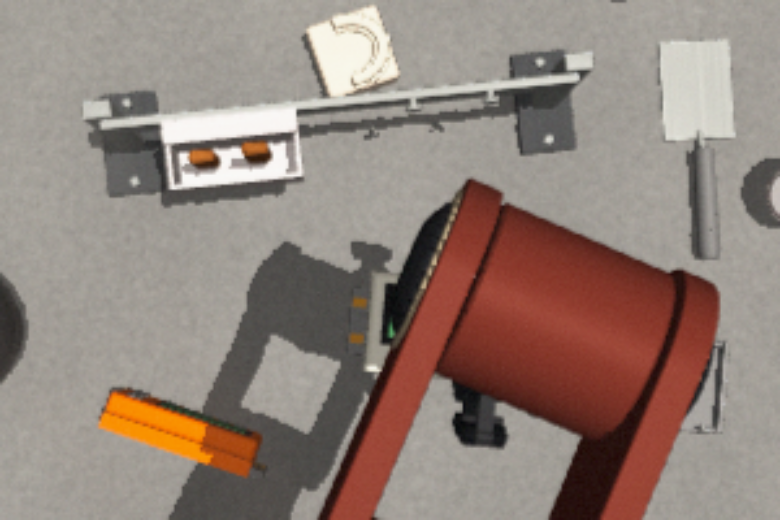

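The timer is held face up with its tongue to the left at crop (360,320). The pocket and the rail are as before. Lowering it next.

```bash
python3 -m jog '[[-0.4,-1,4,0.007,0,0,255],[-0.8,-2,8,0.007,0,0,255],[-1.2,-3,12,0.007,0,0,255],[-1.2,-3.1,15.5,0.007,0,0,255],[-1.2,-3.1,19,0.007,0,0,255],[-1.2,-3.1,22,0.007,0,0,255],[-1.2,-3.1,24,0.007,0,0,255],[-1.2,-3.1,24,0.007,0,0,255]]'; python3 st.py
```

```text
t: 8.25
tool_pos: [0.506, -0.0996, 0.0226]
tool_rot: [2.152, -2.28, -0.014]
contact_force: [-1.1, -0.8, -2.9]
opening: 0.065
8.25 q [-3.380e-01  4.500e-02  2.013e+00 -2.000e-03  1.095e+00  2.862e+00] p [ 0.506  -0.0996  0.0226] F [-1.1 -0.8 -2.9] op 0.065
[[-0.058 -0.998 -0.011]
 [-0.998  0.058  0.002]
 [-0.002  0.011 -1.   ]]
```

```bash
python3 -m jog '[[0,0,0.2,0.008,0.002,0,255],[0,0,0.4,0.008,0.002,0,255],[0,0,0.6,0.008,0.002,0,255],[0,0,0.6,0.008,0.002,0,255]]'; python3 st.py
```

```text
t: 8.58
tool_pos: [0.5066, -0.0997, 0.0184]
tool_rot: [2.156, -2.284, -0.002]
contact_force: [0.1, -0.4, 0.8]
opening: 0.0648
8.58 q [-3.380e-01  4.800e-02  2.018e+00 -1.000e-03  1.077e+00  2.861e+00] p [ 0.5066 -0.0997  0.0184] F [ 0.1 -0.4  0.8] op 0.0648
[[-0.058 -0.998 -0.002]
 [-0.998  0.058 -0.   ]
 [ 0.     0.002 -1.   ]]
```

```bash
python3 -m jog '[[0,0,0.1,0,0,0,255],[0,0,0.25,0,0,0,255],[0,0,0.25,0,0,0,255]]'; python3 st.py
```

```text
t: 8.83
tool_pos: [0.5082, -0.1, 0.0183]
tool_rot: [-2.157, 2.284, -0.002]
contact_force: [-3.2, 2.0, 7.4]
opening: 0.0652
8.83 q [-0.338  0.05   2.016 -0.     1.074  2.861] p [ 0.5082 -0.1     0.0183] F [-3.2  2.   7.4] op 0.0652
[[-0.057 -0.998  0.001]
 [-0.998  0.057 -0.001]
 [ 0.    -0.001 -1.   ]]
```

On the bench, 7 N pressing. Letting go and rising to look.

```bash
python3 -m jog '[[0,0,0,0,0,0,150],[0,0,0,0,0,0,60],[0,0,0,0,0,0,0],[0,0,0,0,0,0,0],[0,0,0,0,0,0,0],[0,0,0,0,0,0,0]]'; python3 st.py; python3 -m jog '[[0,0,-3,0,0,0,0],[0,0,-7,0,0,0,0],[2,0,-11,0,0,0,0],[5,1,-15,0,0,0,0],[8,2,-19,0,0,0,0],[11,3,-23,0,0,0,0],[11,3,-23,0,0,0,0],[11,3,-23,0,0,0,0]]'; python3 st.py
python3 - <<'E'
from h import *
c=calibration('wrist');im=get_image('wrist');cv2.imwrite('pics/w4.png',im[:,:,::-1]);np.save('w4c.npy',c,allow_pickle=True)
E
```

```text
t: 9.33
tool_pos: [0.5082, -0.1, 0.0182]
tool_rot: [-2.156, 2.284, -0.002]
contact_force: [0.1, 0.5, 0.5]
opening: 0.0853
9.33 q [-0.338  0.05   2.016 -0.     1.074  2.861] p [ 0.5082 -0.1     0.0182] F [0.1 0.5 0.5] op 0.0853
[[-0.057 -0.998  0.001]
 [-0.998  0.057 -0.   ]
 [ 0.    -0.001 -1.   ]]
t: 10.0
tool_pos: [0.4732, -0.2122, 0.2557]
tool_rot: [-2.151, 2.286, -0.021]
contact_force: [-0.2, -0.3, 0.6]
opening: 0.0853
10.0 q [-5.650e-01 -2.240e-01  1.845e+00 -1.000e-03  1.506e+00  2.638e+00] p [ 0.4732 -0.2122  0.2557] F [-0.2 -0.3  0.6] op 0.0853
[[-0.061 -0.998  0.011]
 [-0.998  0.061 -0.008]
 [ 0.007 -0.011 -1.   ]]
```

View pics/w4.png

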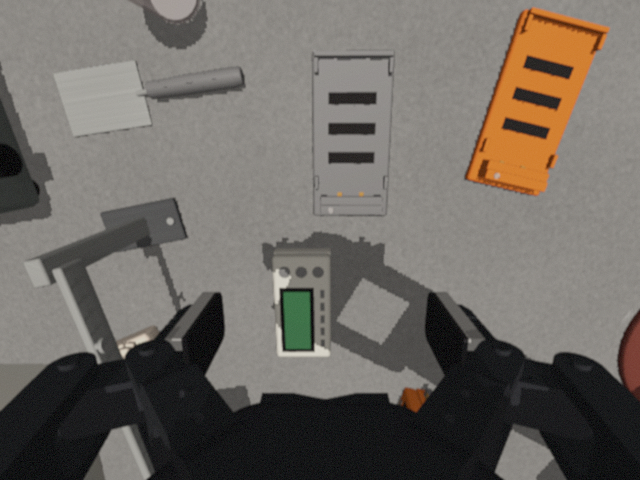

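Timer lies face up at (302,303). The grey cradle spans (313..394, 52..215), hood at the bottom (contacts visible at (340,194)) and stop at the top. The orange cradle is at (535,100), not meant. One enlarged crop will give the seat.

```bash
python3 - <<'E'
import cv2
im=cv2.imread('pics/w4.png')
cv2.imwrite('pics/w4c.png',cv2.resize(im[40:225,295:410],None,fx=3.2,fy=3.2,interpolation=cv2.INTER_CUBIC))
E
```

```text
(no output)
```

View pics/w4c.png

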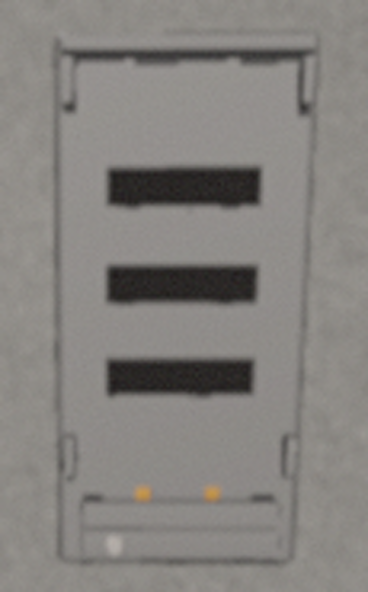

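```bash
python3 - <<'E'
from h import *
c=np.load('w4c.npy',allow_pickle=True).item()
print('cam',(-c['R'].T@c['t']).round(3))
P=lambda u,v,z:onz('w',u/3.2+295,v/3.2+40,z,c)[:2]
a=[P(75,109,.0165),P(301,110,.0165),P(76,434,.0165),P(284,434,.0165)]
for p in a:print(p.round(4))
up=(a[0]+a[1])/2;lo=(a[2]+a[3])/2;d=up-lo;L=np.linalg.norm(d);d/=L
print('L (102)',L,'wid(71)',np.linalg.norm(a[0]-a[1]),np.linalg.norm(a[2]-a[3]),'dir',d.round(4),'seat',((up+lo)/2-.002*d).round(4))
m=(P(85,499,.029)+P(280,499,.029))/2; e=(P(60,560,.012)+P(292,560,.012))/2;t=(P(60,52,.021)+P(316,50,.021))/2
s=(up+lo)/2-.002*d
for n,x in(('mouth',m),('end',e),('stop',t)):print(n,((x-s)@d*1000).round(1))
T=np.array([onz('w',u,v,.032,c)[:2] for u,v in[(273,250),(330,249),(329,357),(277,357)]])
print('timer',T.mean(0).round(4),((T[0]+T[1]-T[2]-T[3])/2).round(4),((T[0]+T[3]-T[1]-T[2])/2).round(4))
E
```

```text
cam [ 0.468 -0.281  0.391]
[ 0.4745 -0.3477]
[ 0.4035 -0.3429]
[ 0.4809 -0.2465]
[ 0.4103 -0.2423]
L (102) 0.10112321592759574 wid(71) 0.07120076160141119 0.07070453245795595 dir [-0.0652 -0.9979] seat [ 0.4424 -0.2929]
mouth -68.9
end -93.2
stop 68.2
timer [ 0.5094 -0.0997] [-0.0091 -0.137 ] [ 0.0633 -0.0029]
```

```bash
python3 - <<'E'
from goto import *
goto(np.array([.509,-.0985,.10]),RD)
goto(np.array([.509,-.0985,.018]),RD)
E
```

```text
ik [-0.33 -0.07  1.98  0.    1.23  2.86] 0.0 row [-11.44  -2.82  15.21] [-0.0078 -0.0041 -0.0032]
ik [-0.33  0.05  2.01 -0.    1.08  2.86] 0.0 row [-11.48  -2.76  23.41] [-0.0078 -0.0041 -0.0032]
```

```bash
python3 -m jog '[[-3,-0.8,2,-0.008,-0.004,-0.003,0],[-6,-1.6,4.5,-0.008,-0.004,-0.003,0],[-9,-2.4,8,-0.008,-0.004,-0.003,0],[-11.4,-2.8,11,-0.008,-0.004,-0.003,0],[-11.4,-2.8,14.5,-0.008,-0.004,-0.003,0],[-11.4,-2.8,15,-0.008,-0.004,-0.003,0],[-11.4,-2.8,15,-0.008,-0.004,-0.003,0]]'; python3 - <<'E'
from goto import *
goto(np.array([.509,-.0985,.018]),RD)
E
```

```text
t: 10.63
tool_pos: [0.5056, -0.0971, 0.0978]
tool_rot: [2.155, -2.279, -0.013]
contact_force: [-0.0, -0.8, 0.7]
opening: 0.0854
ik [-0.33  0.05  2.01 -0.    1.08  2.86] 0.0 row [ 0.14 -0.42  7.97] [0.0091 0.0024 0.0011]
```

```bash
python3 -m jog '[[0.15,-0.4,2.5,0.009,0.002,0.001,0],[0.15,-0.4,4.5,0.009,0.002,0.001,0],[0.15,-0.4,6,0.009,0.002,0.001,0],[0.15,-0.4,7.2,0.009,0.002,0.001,0],[0.15,-0.4,8,0.009,0.002,0.001,0],[0.15,-0.4,8,0.009,0.002,0.001,0],[0.15,-0.4,8,0.009,0.002,0.001,0]]'; python3 st.py
python3 -m jog '[[0,0,0,0,0,0,100],[0,0,0,0,0,0,200],[0,0,0,0,0,0,255],[0,0,0,0,0,0,255],[0,0,0,0,0,0,255],[0,0,0,0,0,0,255],[0,0,0,0,0,0,255]]' 60; python3 st.py
```

```text
t: 11.22
tool_pos: [0.5095, -0.0991, 0.0187]
tool_rot: [-2.156, 2.284, -0.001]
contact_force: [-0.4, -0.7, 0.2]
opening: 0.0856
11.22 q [-0.336  0.051  2.014  0.     1.075  2.863] p [ 0.5095 -0.0991  0.0187] F [-0.4 -0.7  0.2] op 0.0856
[[-0.057 -0.998  0.001]
 [-0.998  0.057  0.   ]
 [-0.    -0.001 -1.   ]]
t: 11.8
tool_pos: [0.5112, -0.0998, 0.0208]
tool_rot: [-2.155, 2.283, -0.007]
contact_force: [-0.3, -0.0, 6.3]
opening: 0.0642
11.8 q [-0.336  0.05   2.011  0.     1.076  2.863] p [ 0.5112 -0.0998  0.0208] F [-0.3 -0.   6.3] op 0.0642
[[-0.057 -0.998  0.004]
 [-0.998  0.057 -0.001]
 [ 0.001 -0.005 -1.   ]]
```

```bash
cat >> goto.py <<'E'
S=np.array([.4424,-.2929,.012]);D=np.array([-.0652,-.9979,0]);D/=np.linalg.norm(D);G=np.array([.002,0,.0208])
def pose(xt,zt,a):
    "TCP pose with tongue tip at seat x=xt,z=zt, tilt a"
    X=D*np.cos(a)+Z*np.sin(a);Zt=-D*np.sin(a)+Z*np.cos(a);Y=np.cross(Zt,X)
    RT=np.stack([X,Y,Zt],1);tip=S+D*xt+Z*zt
    return tip+RT@(G-np.array([-.077,0,0])),np.stack([X,-Y,-Zt],1)
E
python3 - <<'E'
from goto import *
for a in[(-.06,.10,.157),(-.06,.04,.157),(-.06,.004,.157)]:
    t,R=pose(*a);print(t.round(4));goto(t,R)
E
```

```text
[ 0.4414 -0.3076  0.1449]
ik [-0.68 -0.13  1.95 -0.14  1.22  2.57] 0.0 row [ 21.17   5.71 -12.41] [-0.0052  0.1558  0.0075]
[ 0.4414 -0.3076  0.0849]
ik [-0.68 -0.05  1.99 -0.14  1.11  2.58] 0.0 row [21.16  5.74 -6.41] [-0.0052  0.1558  0.0075]
[ 0.4414 -0.3076  0.0489]
ik [-0.68  0.    2.01 -0.15  1.04  2.59] 0.0 row [21.16  5.76 -2.81] [-0.0052  0.1558  0.0075]
```

```bash
python3 -m jog '[[0,0,-2.5,0,0,0,255],[0,0,-6,0,0,0,255],[2,0.5,-9.5,0,0,0,255],[5.5,1.5,-12.4,0,0.05,0,255],[9.5,2.5,-12.4,0,0.1,0,255],[13.5,3.5,-12.4,0,0.15,0,255],[17.5,4.6,-12.4,-0.005,0.156,0.0075,255],[21.2,5.7,-12.4,-0.005,0.156,0.0075,255]]' 80; python3 st.py
python3 - <<'E'
from goto import *
for a in[(-.06,.03,.157),(-.06,.006,.157)]:
    t,R=pose(*a);goto(t,R)
E
```

```text
t: 12.47
tool_pos: [0.4409, -0.3086, 0.1449]
tool_rot: [2.068, -2.205, 0.164]
contact_force: [0.5, -1.1, -1.8]
opening: 0.0636
12.47 q [-0.685 -0.126  1.954 -0.136  1.224  2.561] p [ 0.4409 -0.3086  0.1449] F [ 0.5 -1.1 -1.8] op 0.0636
[[-0.063 -0.998 -0.009]
 [-0.986  0.064 -0.156]
 [ 0.157 -0.001 -0.988]]
ik [-0.68 -0.04  2.   -0.14  1.09  2.59] 0.0 row [-1.2  -0.05  6.9 ] [-0.0008 -0.0004  0.0014]
ik [-0.68  0.    2.01 -0.15  1.05  2.59] 0.0 row [-1.57 -0.05  9.27] [-0.0008 -0.0004  0.0014]
```

```bash
python3 -m jog '[[-0.4,0,2.3,0,0,0,255],[-0.8,0,4.6,0,0,0,255],[-1.2,0,6.4,0,0,0,255],[-1.4,0,7.8,0,0,0,255],[-1.6,0,9.2,0,0,0,255],[-1.6,0,9.2,0,0,0,255]]'; python3 - <<'E'
from goto import *
t,R=pose(-.06,.006,.157);goto(t,R)
print(get_obs()['contact_force'].round(1))
from station import get_image,calibration
import cv2
from h import proj
im=get_image('side')[:,:,::-1];print([np.round(proj('side',S+D*x)) for x in(-.07,.07)])
u,v=map(int,proj('side',S));a,b=max(u-75,0),max(v-65,0)
print(a,b);cv2.imwrite('pics/s5.png',cv2.resize(im[b:b+110,a:a+150],None,fx=5,fy=5,interpolation=cv2.INTER_CUBIC))
E
```

```text
t: 12.97
tool_pos: [0.4393, -0.3058, 0.0481]
tool_rot: [2.068, -2.205, 0.156]
contact_force: [-0.3, 0.9, -1.7]
opening: 0.0635
ik [-0.68  0.    2.01 -0.15  1.05  2.59] 0.0 row [ 0.21 -0.22 -0.25] [0.0026 0.0031 0.0012]
[-0.3  0.9 -1.7]
[array([390., 256.]), array([420., 235.])]
330 179
```

View pics/s5.png

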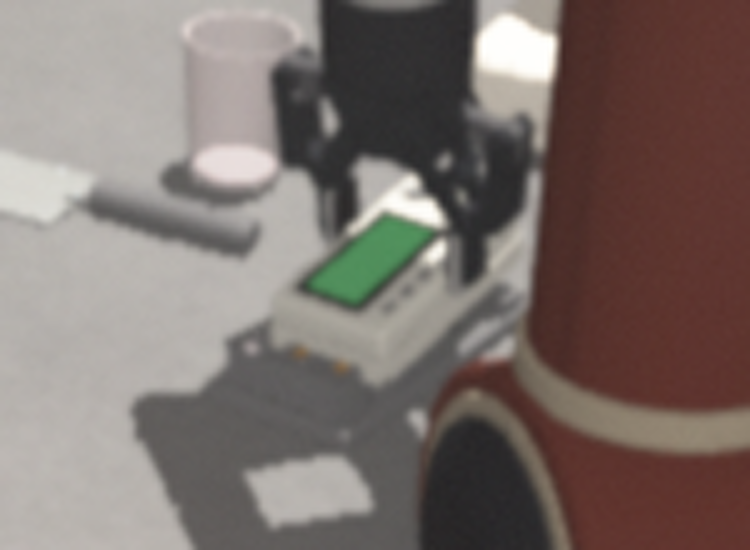

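Timer tilted, tongue end at (330,360) just ahead of the hood. Now I'll set it on the seat and then slide it in.

```bash
python3 -m jog '[[0.2,-0.2,-0.2,0.002,0.003,0.001,255],[0.2,-0.2,-0.1,0.002,0.003,0.001,255],[0.2,-0.2,-0.1,0.002,0.003,0.001,255]]';python3 st.py; python3 - <<'E'
from goto import *
for a in[(-.06,.001,.157),(-.07,.001,.157),(-.077,.001,.157),(-.081,.001,.157)]:
    t,R=pose(*a);goto(t,R)
E
```

```text
t: 13.27
tool_pos: [0.4424, -0.3087, 0.0523]
tool_rot: [2.067, -2.205, 0.166]
contact_force: [-0.1, 0.2, -1.8]
opening: 0.0637
13.27 q [-0.682  0.     2.006 -0.149  1.047  2.593] p [ 0.4424 -0.3087  0.0523] F [-0.1  0.2 -1.8] op 0.0637
[[-0.064 -0.998 -0.009]
 [-0.985  0.064 -0.158]
 [ 0.158 -0.001 -0.987]]
ik [-0.68  0.01  2.01 -0.15  1.04  2.59] 0.0 row [-0.2   0.1   0.62] [-0.0013 -0.0021  0.0006]
ik [-0.67 -0.    2.02 -0.15  1.04  2.61] 0.0 row [-1.19  0.1   0.46] [-0.0013 -0.0021  0.0006]
ik [-0.65 -0.01  2.03 -0.15  1.04  2.62] 0.0 row [-1.88  0.1   0.35] [-0.0013 -0.0021  0.0006]
ik [-0.65 -0.01  2.03 -0.15  1.04  2.63] 0.0 row [-2.27  0.1   0.28] [-0.0013 -0.0021  0.0006]
```

```bash
python3 -m jog '[[-0.1,0.1,0.3,0,-0.002,0,255],[-0.2,0.1,0.5,0,-0.002,0,255],[-0.2,0.1,0.6,0,-0.002,0,255],[-0.2,0.1,0.6,0,-0.002,0,255]]';python3 st.py; python3 - <<'E'
from goto import *
for a in[(-.06,.001,.157),(-.07,.001,.157),(-.077,.001,.157),(-.081,.001,.157)]:
    t,R=pose(*a);goto(t,R)
E
```

```text
t: 13.6
tool_pos: [0.4412, -0.3074, 0.0457]
tool_rot: [2.068, -2.206, 0.163]
contact_force: [0.1, -1.4, -1.1]
opening: 0.0641
13.6 q [-0.683  0.008  2.011 -0.148  1.036  2.594] p [ 0.4412 -0.3074  0.0457] F [ 0.1 -1.4 -1.1] op 0.0641
[[-0.064 -0.998 -0.009]
 [-0.986  0.064 -0.156]
 [ 0.156 -0.001 -0.988]]
ik [-0.68  0.01  2.01 -0.15  1.04  2.59] 0.0 row [ 0.02 -0.03 -0.01] [-0.0008  0.0002  0.0007]
ik [-0.67 -0.    2.02 -0.15  1.04  2.61] 0.0 row [-0.96 -0.03 -0.17] [-0.0008  0.0002  0.0007]
ik [-0.65 -0.01  2.03 -0.15  1.04  2.62] 0.0 row [-1.65 -0.03 -0.28] [-0.0008  0.0002  0.0007]
ik [-0.65 -0.01  2.03 -0.15  1.04  2.63] 0.0 row [-2.05 -0.03 -0.34] [-0.0008  0.0002  0.0007]
```

```bash
python3 -m jog '[[-0.3,0,-0.05,0,0,0,255],[-0.6,0,-0.1,0,0,0,255],[-0.9,0,-0.15,0,0,0,255],[-1.2,0,-0.2,0,0,0,255],[-1.4,0,-0.24,0,0,0,255],[-1.4,0,-0.24,0,0,0,255]]';python3 st.py
```

```text
t: 14.1
tool_pos: [0.4422, -0.2929, 0.0461]
tool_rot: [2.068, -2.205, 0.164]
contact_force: [-0.1, 0.2, -1.2]
opening: 0.0636
14.1 q [-0.659 -0.008  2.026 -0.15   1.039  2.617] p [ 0.4422 -0.2929  0.0461] F [-0.1  0.2 -1.2] op 0.0636
[[-0.063 -0.998 -0.009]
 [-0.986  0.064 -0.156]
 [ 0.156 -0.001 -0.988]]
```

Sliding freely. Continuing in small steps to find the wall.

```bash
python3 -m jog '[[-0.1,0,-0.02,0,0,0,255],[-0.2,0,-0.03,0,0,0,255],[-0.3,0,-0.05,0,0,0,255],[-0.3,0,-0.05,0,0,0,255]]';python3 st.py;python3 -m jog '[[-0.1,0,-0.02,0,0,0,255],[-0.2,0,-0.03,0,0,0,255],[-0.2,0,-0.03,0,0,0,255]]';python3 st.py
```

```text
t: 14.43
tool_pos: [0.4425, -0.2922, 0.0473]
tool_rot: [2.067, -2.2, 0.17]
contact_force: [-2.4, -8.0, -1.8]
opening: 0.0638
14.43 q [-0.655 -0.012  2.028 -0.156  1.038  2.622] p [ 0.4425 -0.2922  0.0473] F [-2.4 -8.  -1.8] op 0.0638
[[-0.062 -0.998 -0.009]
 [-0.985  0.062 -0.162]
 [ 0.162 -0.001 -0.987]]
t: 14.68
tool_pos: [0.4426, -0.2921, 0.0482]
tool_rot: [2.066, -2.197, 0.174]
contact_force: [-2.5, -7.9, -2.5]
opening: 0.0637
14.68 q [-0.653 -0.014  2.029 -0.16   1.038  2.626] p [ 0.4426 -0.2921  0.0482] F [-2.5 -7.9 -2.5] op 0.0637
[[-0.061 -0.998 -0.009]
 [-0.984  0.061 -0.166]
 [ 0.166 -0.001 -0.986]]
```

```bash
python3 - <<'E'
from station import get_image
from h import *
im=get_image('side')[:,:,::-1]
c=calibration('side')
from goto import S,D,Z
print('roof edge mouth ctr px in crop',[((np.array(proj('side',S+D*x+Z*z,c))-[365,215])*9).round() for x,z in[(-.07,.017),(-.089,.017)]])
cv2.imwrite('pics/s6.png',cv2.resize(im[215:280,365:450],None,fx=9,fy=9,interpolation=cv2.INTER_CUBIC))
E
```

```text
roof edge mouth ctr px in crop [array([227., 310.]), array([187., 337.])]
```

View pics/s6.png

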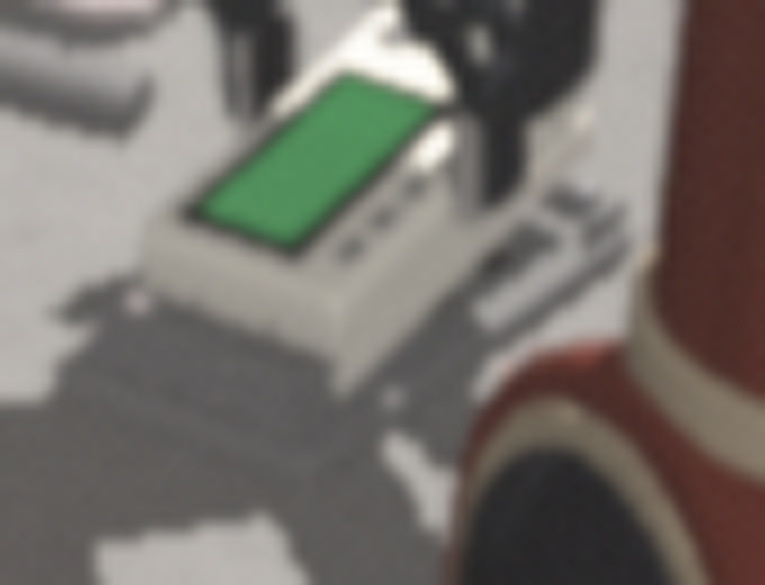

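The contacts are now hidden: the tongue is under the roof and against the wall. So the grip is about 5–6 mm off the timer's middle. I'll back off 1.5 mm and swing down about the tongue.

```bash
sed -i 's/G=np.array(\[.002/G=np.array([.0055/' goto.py; python3 - <<'E'
from goto import *
for a in[(-.0775,.001,.157),(-.0773,.001,.12),(-.0772,.0007,.08),(-.0771,.0004,.04),(-.077,0,0),(-.077,-.001,0)]:
    t,R=pose(*a);print(t.round(4));goto(t,R)
E
```

```text
[ 0.4424 -0.2936  0.0464]
ik [-0.66 -0.01  2.02 -0.15  1.04  2.62] 0.0 row [0.13 0.02 0.19] [-0.0017 -0.0102  0.0036]
[ 0.4423 -0.295   0.0435]
ik [-0.68  0.01  2.01 -0.11  1.05  2.58] 0.0 row [0.21 0.02 0.5 ] [-0.0017 -0.0472  0.0037]
[ 0.4422 -0.2963  0.04  ]
ik [-0.7   0.02  2.   -0.07  1.07  2.54] 0.0 row [0.28 0.02 0.87] [-0.0016 -0.0872  0.0037]
[ 0.4421 -0.2974  0.0365]
ik [-0.72  0.04  1.99 -0.04  1.09  2.51] 0.0 row [0.33 0.02 1.24] [-0.0015 -0.1272  0.0037]
[ 0.442  -0.2984  0.0328]
ik [-0.73  0.06  1.98  0.    1.11  2.47] 0.0 row [0.37 0.02 1.62] [-0.0014 -0.1672  0.0038]
[ 0.442  -0.2984  0.0318]
ik [-0.73  0.06  1.98  0.    1.1   2.47] 0.0 row [0.35 0.02 1.72] [-0.0014 -0.1672  0.0038]
```

```bash
python3 -m jog '[[0.13,0,0.19,-0.002,-0.01,0.004,255],[0.17,0,0.35,-0.002,-0.03,0.004,255],[0.21,0,0.5,-0.002,-0.047,0.004,255],[0.25,0,0.69,-0.002,-0.067,0.004,255],[0.28,0,0.87,-0.002,-0.087,0.004,255],[0.28,0,0.87,-0.002,-0.087,0.004,255]]'; python3 st.py; python3 - <<'E'
from goto import *
for a in[(-.0772,.0007,.08),(-.0771,.0004,.04),(-.077,0,0),(-.077,-.001,0)]:
    t,R=pose(*a);goto(t,R)
E
```

```text
t: 15.23
tool_pos: [0.4422, -0.2967, 0.0396]
tool_rot: [2.106, -2.251, 0.082]
contact_force: [0.5, -0.5, -1.7]
opening: 0.0637
15.23 q [-0.698  0.026  1.999 -0.073  1.071  2.544] p [ 0.4422 -0.2967  0.0396] F [ 0.5 -0.5 -1.7] op 0.0637
[[-0.066 -0.998 -0.006]
 [-0.995  0.067 -0.078]
 [ 0.078  0.001 -0.997]]
ik [-0.7   0.02  2.   -0.07  1.07  2.54] 0.0 row [-0.04  0.   -0.05] [ 0.0008  0.0015 -0.0014]
ik [-0.72  0.04  1.99 -0.04  1.09  2.51] 0.0 row [0.04 0.   0.31] [ 0.0008 -0.0385 -0.0014]
ik [-0.73  0.06  1.98 -0.    1.11  2.47] 0.0 row [0.11 0.   0.69] [ 0.0008 -0.0785 -0.0014]
ik [-0.73  0.06  1.98 -0.    1.1   2.47] 0.0 row [0.11 0.   0.79] [ 0.0008 -0.0785 -0.0014]
```

```bash
python3 -m jog '[[0,0,0.15,0,-0.02,0,255],[0.04,0,0.31,0,-0.038,0,255],[0.08,0,0.5,0,-0.058,0,255],[0.1,0,0.69,0,-0.078,0,255],[0.1,0,0.76,0,-0.078,0,255],[0.1,0,0.76,0,-0.078,0,255]]'; python3 st.py
```

```text
t: 15.73
tool_pos: [0.4424, -0.2987, 0.0332]
tool_rot: [-2.146, 2.294, 0.002]
contact_force: [-2.1, 2.9, 4.9]
opening: 0.0638
15.73 q [-0.734  0.062  1.973  0.     1.107  2.475] p [ 0.4424 -0.2987  0.0332] F [-2.1  2.9  4.9] op 0.0638
[[-0.067 -0.998 -0.001]
 [-0.998  0.067  0.001]
 [-0.001  0.001 -1.   ]]
```

```bash
python3 -m jog '[[0,0,0.1,0,0,0,255],[0,0,0.2,0,0,0,255],[0,0,0.2,0,0,0,255]]'; python3 st.py; python3 -m jog '[[0,0,0,0,0,0,150],[0,0,0,0,0,0,60],[0,0,0,0,0,0,0],[0,0,0,0,0,0,0],[0,0,0,0,0,0,0],[0,0,0,0,0,0,0]]';python3 st.py
```

```text
t: 15.98
tool_pos: [0.4426, -0.2989, 0.0331]
tool_rot: [-2.145, 2.294, 0.005]
contact_force: [-6.4, 5.2, 11.8]
opening: 0.0637
15.98 q [-7.340e-01  6.400e-02  1.971e+00  1.000e-03  1.109e+00  2.474e+00] p [ 0.4426 -0.2989  0.0331] F [-6.4  5.2 11.8] op 0.0637
[[-0.067 -0.998 -0.001]
 [-0.998  0.067  0.003]
 [-0.003  0.002 -1.   ]]
t: 16.48
tool_pos: [0.4426, -0.2989, 0.033]
tool_rot: [-2.145, 2.294, 0.005]
contact_force: [-0.8, 0.2, -0.8]
opening: 0.0854
16.48 q [-7.340e-01  6.400e-02  1.971e+00  1.000e-03  1.109e+00  2.474e+00] p [ 0.4426 -0.2989  0.033 ] F [-0.8  0.2 -0.8] op 0.0854
[[-0.067 -0.998 -0.001]
 [-0.998  0.067  0.003]
 [-0.003  0.002 -1.   ]]
```

Bottomed out and let go. Rise and check with the wrist camera.

```bash
python3 -m jog '[[0,0,-2,0,0,0,0],[0,0,-5,0,0,0,0],[0,0,-8,0,0,0,0],[-2,0,-12,0,0,0,0],[-4,0,-16,0,0,0,0],[-5,0,-18,0,0,0,0],[-5,0,-18,0,0,0,0],[-5,0,-18,0,0,0,0]]'; python3 - <<'E'
from h import *
from goto import S,D,Z
c=calibration('wrist');im=get_image('wrist')[:,:,::-1];np.save('w7c.npy',c,allow_pickle=True);cv2.imwrite('pics/w7full.png',im)
Y=np.cross(Z,D)
pr=np.array([proj('w',S+D*x+Y*y+Z*.032,c) for x in(-.065,.065) for y in(-.033,.033)]);print('expected face corners',pr.round(1).tolist())
a,b=np.maximum(pr.min(0).astype(int)-30,0);a2,b2=pr.max(0).astype(int)+30;f=min(790/(a2-a),590/(b2-b),5)
print('crop',a,b,f);cv2.imwrite('pics/w7.png',cv2.resize(im[b:b2,a:a2],None,fx=f,fy=f,interpolation=cv2.INTER_CUBIC))
E
```

```text
t: 17.15
tool_pos: [0.4473, -0.2498, 0.2156]
tool_rot: [-2.146, 2.292, -0.003]
contact_force: [0.0, -0.8, -1.7]
opening: 0.0853
expected face corners [[362.9, 240.6], [292.8, 240.6], [367.6, 91.5], [288.7, 91.6]]
crop 258 61 2.8229665071770333
```

View pics/w7.png

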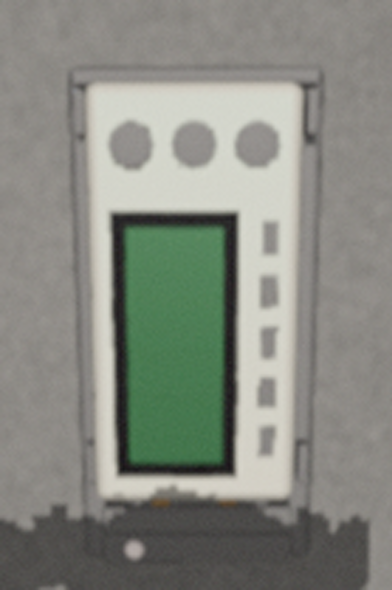

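The timer lies between all four fences, stop touching or close at the top, tongue under the hood. The face corners are within about 2 px of where they'd be if home, which puts it roughly 2 mm towards the stop (limit 5) and under 1 mm across. Handing in.

```bash
python3 -c "
from station import *
o=get_obs();print(o['t'],o['contact_force'].round(1));print(finish_job())"
```

```text
17.2 [-0.9  0.3 -0. ]
the job is handed in; nothing more can be done
None
```

The timer is in the grey charging cradle, face up, with its tongue under the hood. I handed the job in at 17.2 s of the allowed 51 s; no verdict was reported.

**What I did:**
1. I gripped the timer across its height from the front, raised it about 16 mm and drew it off the studs with almost no force.
2. I turned it face up, laid it on its back on the bench and let go, then gripped it again across the body.
3. I slid the tongue under the hood at about 9° until it met the wall (about 8 N) and backed off 1.5 mm.
4. I swung the other end down, pressed it home with about 12 N, let go and backed the arm away.

**Last checks:**
- **Fit:** The last wrist picture shows the timer between all four fences. It sits about 2 mm towards the stop (limit 5 mm) and under 1 mm across (limit 6 mm).
- **Height and level:** I did not measure these after letting go. Just before release, the gripper was level within about 0.2° and within about 0.5 mm of the expected height.
- **Robot:** The arm is well clear of the timer, with the force reading near zero.
- **Other things:** Nothing else was disturbed in the pictures I took, but I did not measure their positions again at the end.

**What disagreed:** The second grip turned out to be about 5–6 mm off the timer's middle, where the images had suggested 0–4 mm. Contact with the hood wall showed this, and I corrected for it before the swing.

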